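# Set and lock the source bar of a probe test bench

## Robot

A 6-joint arm with a two-finger parallel gripper is mounted at the origin on the work surface. World frame = base frame: x ahead of the robot, y to its left, z up, the work surface at z = 0. Lengths are in mm, angles in rad, forces in N, time in s.
With the tool pointing down it reaches from about 300 to 775 mm from the base axis. Payload 14.6 kg.
Tool frame: the origin (TCP) lies on the centre line of the jaws, within the pads' length; the fingertips stand 19 mm ahead of it and the grasp point (between the pads) is the TCP (bot.tip_reach is the distance from the TCP to the fingertips, in mm); y points along the fingers, x is the direction in which the jaws open and shut, and the axes are right-handed (so a half turn about y gives the same grasp; the last joint's range is limited). The gripper opens to 85 mm and grips with 20 to 120 N. Pads are 22 mm wide; open, the fingers measure 114 mm over their backs; the gripper's body (76 mm by 85 mm) begins 54 mm behind the grasp point. The pads swing forward as they close: fully open they stand 13 mm farther back than shut.
Start: joints at [1.241, 0.3, 1.521, -0, 1.321, -0.067], TCP at [142.88, 531.107, 250.281] pointing down, gripper open.
Joint ranges: [-3.03, 3.03], [-0.79, 2.21], [0.23, 2.52], [-1.04, 4.18], [0, 3.07], [-2.55, 2.55]. Speed limits (rad/s): [2.22, 2.22, 2.57, 3.14, 3.14, 3.14].

## Interface

Orientations are given as a unit quaternion [w, x, y, z].
In Python, from rig import bot gives the robot as it stands. Calls block until the motion is done:
- bot.move_to(position, orientation): joint-space move of the TCP to a pose.
- bot.servo_line(position, attitude=None, speed=150, until_force=None): straight line of the TCP; attitude=None keeps the orientation; speed is the mean speed in mm/s. With until_force (N) it stops when the force on the tool has changed by that much, and returns True; else False.
- bot.move_joints(angles): joint-space move.
- bot.move_gripper(opening, grip_force=None): finger opening in mm; grip_force is the grip in N (None keeps the last); returns when the fingers have stopped.
- bot.dwell(seconds).
- bot.ik(position, orientation): joint angles nearest the present ones, or None.
- bot.read_state(): the state.
- bot.read_camera(name): name is "scene" or "top" or "wrist"; returns a dict with "image" (384x512x3 uint8, blue, green, red), "depth" (384x512 float32, mm along the optical axis (not along the pixel's ray), 0 where there is no reading), "fovy" (degrees; the focal length in pixels is half the picture's height over the tangent of half this angle, whatever the lens; pixels are square), "cx", "cy" (the principal point, pixels), "eye" and "attitude" of the camera in the world; the wrist camera has in their place "mount" (4x4, takes a point from camera to tool coordinates, whose origin is the TCP and whose axes are the tool frame's). Camera axes: x right, y down, z forward; pixel columns grow to the right and rows downward; lengths in mm; the calibration is good to about 2 mm. A picture is of the moment at which its call begins: read the wrist's pose just before it.
A pose or a line that the arm cannot do raises bot.MotionError and nothing moves.
- bot.finish_job(): hands the job in, once; it reports no verdict.
The state is a dict: "clock": time; "joint_positions": joint angles; "qvel": joint speeds; "effort": joint torques, N m; "ee_pos": TCP position; "tool_rot": TCP orientation; "ft_force": force on the tool from outside, world axes, zero at the start; "moment": the same for the moment, N m; "grip_width": finger opening in mm.
Only numpy, scipy, OpenCV 4.12 (cv2) and the standard library are available. Lean on these libraries where they do the work, as an engineer would, in place of code of your own. Each camera call takes 0.05 s, during which the arm holds its last target. There are 200 camera calls.

## Task

Slide the source bar up until the blue gauge block is held lightly, without a gap, between the bar's nose and the face of the detector probe, then push the brass thumb wedge along its ramp with a firm but not heavy thumb push (about 15 N) until it jams the bar fast. Finally lift the blue gauge block out and stand it upright in the empty compartment of the grey tray, leaving the bar locked where it was set and the other things where they are.

Things in the scene. Friction and masses are not known exactly. Their poses are not given: they have to be found in the camera images.
- base: Probe test bench, fixed: aluminium plate 100 (x) by 420 mm (y), its bed 12 mm above the work surface, two steel rails (47 mm apart inside, tops 27 mm up) along y. Origin on the work surface, on the middle line (x = 0) of bar, gauge and probe, which lies along y. The bar slides along y; the probe is at the +y end. The wedge slides along x, its runway on the -x side.
- lock (a point): Fixed point of the bench on the bar's top (28 mm above the work surface), under the middle of the blue lock bridge, which spans the bar. The bridge is 76 (x) by 50 mm (y), its top 64 mm above the work surface; under it is the ramp, over the bar. Axes as the bench's.
- bar: Steel source bar, 44 mm wide, 16 high, 210 long, between the rails; slides along the bench's y only, with about 2 N of drag, and stays where left. Origin: underside of its front end (nose), on the middle line. The front carries an upright source plate 58 mm high; 200 mm behind the nose stands a black thumb plate 30 mm wide (x), 10 thick (y), 28 to 74 mm above the work surface.
- bar_nose (a point): Middle of the nose, the flat front face of bar and source plate, towards the probe, 38 mm above the work surface. It starts 30 to 95 mm short of its place.
- bar_thumb (a point): Middle of the rear (-y) face of the bar's black thumb plate, 54 mm above the work surface. Push here towards the bench's +y to move the bar to the probe.
- wedge: Loose brass wedge, 110 mm long (x), 24 wide, 9 thick at its tip (+x end), 22 at the thick end, 7 degree slope on top, 0.25 kg, lightly oiled (friction 0.3). Origin: middle of its flat underside, 28 mm above the work surface, on the bar's top and the runway, the tip already under the ramp. Pushed along the bench's +x it goes in freely 20 to 48 mm, then jams.
- wedge_tab (a point): Middle of the rear (-x) face of the wedge's red thumb tab, 52 mm above the work surface. The tab stands upright on the thick end: 24 mm wide (y), 10 thick (x), its top 76 mm above the work surface. Push here towards the bench's +x. At the jam the tab is still 10 mm or more short of the bridge.
- wedge_tip (a point): Lower edge of the wedge's tip. The wedge jams with its tip 30 to 48 mm beyond the lock point (+x); where exactly differs from start to start and must be felt. From first touch the push climbs by some 20 N per mm. A 15 N push presses on the bar with about 20 N, and the wedge stays jammed when let go. Under 10 N of press it is not fast; over 60 N (a push of some 40 N) it dents the bar.
- gauge: Loose blue gauge block, 44 mm wide (x), 50 long (y), 40 high, 0.2 kg, with a black handle on top. Origin: centre of its underside. It stands upright on the bed between the rails, a few mm in front of the probe.
- gauge_knob (a point): Middle of the gauge block's handle, 55 mm above the block's underside. The handle is 18 mm wide (x), 24 long (y), from the block's top (40 mm above the underside) to 70 mm above the underside.
- probe_face (a point): Middle of the flat front face of the detector probe, 38 mm above the work surface; axes as the bench's, the face looks to -y. The probe is a fixed steel cylinder of 44 mm diameter along y, in white clamps up to 66 mm above the work surface. Its face and the gauge block must not be knocked or pressed with more than 60 N: close up the last mm slowly.
- tray: Fixed grey tray, 110 mm (x) by 156 mm (y), walls 5 mm thick and 18 mm high, one cross wall making two compartments (each 100 by 70 mm). Origin under its centre, on the work surface. The -y compartment is empty, the other holds the short yellow gauge block.
- tray_free (a point): Centre of the floor of the tray's empty compartment, 5 mm above the work surface; axes as the tray's.
- gauge_short: Short yellow gauge block standing in the tray's other compartment (44 by 30 by 40 mm with a black handle): leave it.
- lead_pot: Loose grey lead pot, 60 mm diameter, 82 mm high: leave it. Origin under its centre.
- screwdriver: Loose screwdriver lying behind the bench: leave it.
- dish: Loose white sample dish, 90 mm diameter, 14 mm high: leave it.
- wash_bottle: Loose white bottle, 60 mm diameter, 110 mm high: leave it.
- marker: Loose black marker pen, 130 mm long: leave it.
Not all that is in view belongs to the job. There is more than one size of the wedge; the job needs the larger.

How it is judged (in metres and radians):
On the way, in this order (a step that is already met when the one before it is completed fails the run):
1. the bar is set: nose, gauge block and probe face touch, with no gap over 2 mm in all (y of bar_nose in the frame of probe_face between -0.052 and -0.0485 m and x of gauge in the frame of probe_face between -0.004 and 0.004 m and z of gauge in the frame of probe_face below -0.022 m), for 0.2 s.
2. the wedge is jammed: it presses on the bar with more than 10 N, the bar still at its setting and the gauge still in place (all of step 1 and contact force between wedge and bar above 10 N), for 0.2 s.
At the end, for the whole second after the job is handed in: Bar nose 48.5 to 52 mm from the probe face; the wedge, let go, presses on the bar with more than 10 N; the blue gauge block stands upright (0.08 rad), at rest and released, on the floor of the tray's empty compartment (30 mm in x, 14 mm in y of its centre) (contact force between wedge and bar above 10 N and y of bar_nose in the frame of probe_face between -0.052 and -0.0485 m and x of gauge in the frame of tray_free between -0.03 and 0.03 m and y of gauge in the frame of tray_free between -0.014 and 0.014 m and z of gauge in the frame of tray_free between -0.003 and 0.003 m and angle between gauge's own z axis and vertical below 0.08 rad and linear speed of gauge below 0.02 m/s); the robot touches nothing.
It fails at once if the wedge is overdriven: more than 60 N on the bar (contact force between wedge and bar above 60 N).
It fails at once if the gauge block is knocked or pressed by the bar with more than 60 N (contact force between bar and gauge above 60 N).
It fails at once if another thing is pushed more than 30 mm away (distance of any of gauge_short, lead_pot, screwdriver, dish, wash_bottle, marker from where it was at the start of the episode above 0.03 m).
It also fails if it takes over 69 s, if anything falls off the work surface, if the arm or the gripper's body presses on something with over 40 N, if the wrist force passes 120 N, or if a joint passes its speed limit or range.

## Working session

There is one attempt and no reset: what is moved stays moved. The work goes in short steps, each a Python script; the robot and the scene stay as the last script left them, time stands still between calls to the robot, and variables do not carry over. Pictures are saved under pics/ and viewed, about 8 in all and at most 12, crops included, and the job is handed in when it is done.

```bash
ls && mkdir -p pics
cat > h.py <<'E'
import numpy as np, cv2
from scipy.spatial.transform import Rotation as R
from rig import bot
def rot(q): return R.from_quat([q[1],q[2],q[3],q[0]]).as_matrix()
def quat(M):
    q=R.from_matrix(M).as_quat(); return [q[3],q[0],q[1],q[2]]
def cam(n):
    s=bot.read_state(); c=bot.read_camera(n); c['f']=c['image'].shape[0]/2/np.tan(np.radians(c['fovy'])/2)
    if n=='wrist':
        m=np.array(c['mount']); T=rot(s['tool_rot']); c['Rw']=T@m[:3,:3]; c['e']=T@m[:3,3]+np.array(s['ee_pos'])
    else: c['Rw']=rot(c['attitude']) if np.size(c['attitude'])==4 else np.array(c['attitude']); c['e']=np.array(c['eye'])
    return c
def cloud(c):
    h,w=c['depth'].shape; u,v=np.meshgrid(np.arange(w),np.arange(h)); d=c['depth']
    P=np.stack([(u-c['cx'])/c['f']*d,(v-c['cy'])/c['f']*d,d],-1)
    return P@c['Rw'].T+c['e']
def ray(c,u,v,z):
    d=c['Rw']@np.array([(u-c['cx'])/c['f'],(v-c['cy'])/c['f'],1]); return c['e']+d*(z-c['e'][2])/d[2]
E
python3 - <<'E'
from h import *
for n in('top','scene'):
    c=cam(n); cv2.imwrite(f'pics/{n}.png',c['image'],) ; np.savez(n+'.npz',**{k:c[k] for k in('image','depth','f','cx','cy','Rw','e')})
    print(n,c['e'],c['f'],c['cx'],c['cy'],c['Rw'].round(3).tolist())
a=cv2.imread('pics/top.png');cv2.imwrite('pics/top2.png',cv2.resize(a,(800,600)))
print(bot.read_state())
E
```

```text
pics
top [ 516.62945576  -11.6002554  1089.65847818] 402.48598922326454 254.8858358531118 191.2264528069409 [[0.0, -0.997, 0.078], [-1.0, 0.0, 0.007], [-0.007, -0.078, -0.997]]
scene [1250.22259214 -281.95627639  694.88549994] 347.3321434488406 250.25851525621692 193.69156230165387 [[0.39, 0.589, -0.708], [0.921, -0.262, 0.29], [-0.015, -0.765, -0.644]]
{'clock': 0.1, 'joint_positions': array([ 1.24140078e+00,  3.00426492e-01,  1.52151705e+00,  1.41589848e-05,
        1.32070074e+00, -6.66173153e-02]), 'qvel': array([-0.00135677, -0.00263323, -0.00150254,  0.00022724, -0.00049056,
        0.00017678]), 'effort': array([ 2.17350454e-03, -5.44374061e+01, -3.62372339e+01, -3.53127541e-05,
        3.06881098e-03,  2.51634191e-05]), 'ee_pos': array([142.81835914, 530.93845048, 249.77286106]), 'tool_rot': array([-0.5609948 ,  0.56139883,  0.4298715 , -0.43049585]), 'ft_force': array([0.00490714, 0.20494773, 0.16007648]), 'moment': array([ 0.01762147,  0.02007255, -0.05594027]), 'grip_width': 85.7398229902795}
```

View pics/top2.png

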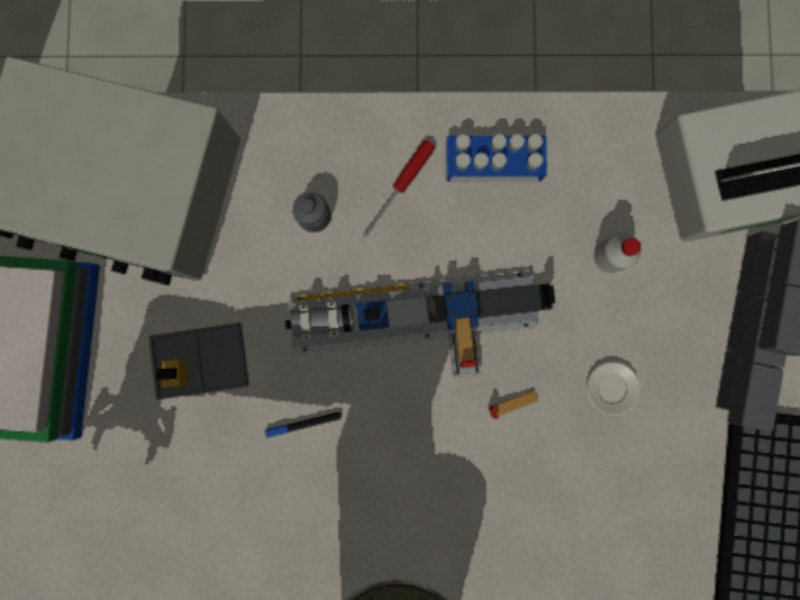

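View pics/scene.png

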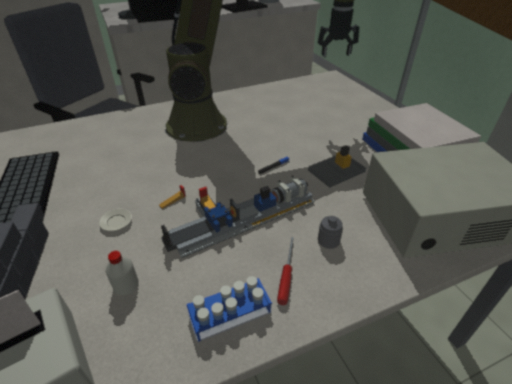

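The top view shows the probe at (345,318) and the blue gauge with black handle at (374,313). The bridge is at (462,303) and the thumb plate at (547,296). There are two wedges: the large brass one with its tip under the bridge and red tab at (466,366), and a loose small one at (513,404). The first fits the description. The tray is at (200,358), with its empty half on the right (-y).

Run:
```python
from h import *
d=dict(np.load('top.npz')); P=cloud(d); s=512/800
for n,u,v in [('probe',345,318),('gauge knob',374,313),('bridge',462,303),('thumb',547,296),('tab',466,364),('wedge',463,340),('tray',200,358),('trayfree',222,355),('table',420,450),('yknob',166,373),('smallwedge',513,404),('plate',500,325),('bottle',630,246),('pot',312,205)]:
    print(n,P[round(v*s),round(u*s)].round(1))
c=cam('wrist'); print(np.array(c['mount']).round(3).tolist(),c['f'],c['cx'],c['cy'])
# bench plate: z 8..16 mask -> direction
Z=P[...,2]; roi=np.zeros_like(Z,bool); roi[165:230,180:360]=1
m=roi&(Z>40-20)&(Z<100); p=P[m][:,:2].astype(np.float32); print(cv2.minAreaRect(p))
m=roi&(Z>7)&(Z<100); p=P[m][:,:2].astype(np.float32); print(cv2.minAreaRect(p))
# tray
roi[:]=0; roi[200:260,90:165]=1; m=roi&(Z>9)&(Z<25); print('tray',cv2.minAreaRect(P[m][:,:2].astype(np.float32)))
```

```text
probe [564.2  82.5  63.8]
gauge knob [573.3  35.6  83.2]
bridge [ 589.6 -108.7   66.6]
thumb [ 602.3 -246.    67.3]
tab [ 491.  -112.1   76.2]
wedge [ 528.8 -110.3   45.3]
tray [499.6 337.4   5.8]
trayfree [505.  300.1   4.9]
table [342.4 -41.4  -4.9]
yknob [475.7 369.8  75.2]
smallwedge [ 421.1 -196.9   14. ]
plate [ 556.  -178.2    9.3]
bottle [ 677.5 -367.7  109. ]
pot [748.7 135.2  84. ]
[[1.0, 0.002, 0.0, 0.428], [0.0, -0.286, 0.958, -122.771], [0.002, -0.958, -0.286, 71.633], [0.0, 0.0, 0.0, 1.0]] 283.95096026279305 251.49770960492395 195.44017992018092
((554.63427734375, -40.12220764160156), (128.19662475585938, 448.65399169921875), 6.041418075561523)
((586.4148559570312, -37.44477844238281), (450.22735595703125, 172.32704162597656), 89.94385528564453)
tray ((494.9339904785156, 339.7587585449219), (109.95909881591797, 157.26449584960938), 8.455719947814941)
```

```bash
cat >> h.py <<'E'
def att(yaw,flip=0):
    bx=np.array([np.cos(yaw),np.sin(yaw),0]); by=np.array([-bx[1],bx[0],0]); s=-1 if flip else 1
    return quat(np.column_stack([s*bx,[0,0,-1],s*by]))
E
python3 - <<'E'
from h import *
print(rot(bot.read_state()['tool_rot']).round(2).tolist())
y=np.radians(6.1)
for f in(0,1):
  for p in([575,-40,260],[600,-250,100],[480,-112,100],[573,36,80],[505,300,100]):
    q=bot.ik(p,att(y,f)); print(f,p,None if q is None else np.round(q,2))
f=0 if bot.ik([575,-60,230],att(y,0)) is not None else 1
bot.move_to([570,-60,230],att(y,f)); bot.dwell(.2)
c=cam('wrist'); cv2.imwrite('pics/w1.png',cv2.resize(c['image'],(800,600))); np.savez('w1.npz',**{k:c[k] for k in('image','depth','f','cx','cy','Rw','e')})
s=bot.read_state();print(f,s['clock'],s['ee_pos'],s['ft_force'])
E
```

```text
[[0.26, -0.0, -0.97], [0.97, -0.0, 0.26], [-0.0, -1.0, 0.0]]
0 [575, -40, 260] [-0.13  0.35  1.43 -0.    1.36 -0.24]
0 [600, -250, 100] [-0.45  0.67  1.35 -0.    1.13 -0.56]
0 [480, -112, 100] [-0.3   0.36  1.83 -0.    0.95 -0.41]
0 [573, 36, 80] [-0.    0.55  1.6  -0.    0.99 -0.11]
0 [505, 300, 100] [ 0.47  0.54  1.55 -0.    1.05  0.37]
1 [575, -40, 260] None
1 [600, -250, 100] None
1 [480, -112, 100] None
1 [573, 36, 80] None
1 [505, 300, 100] None
0 2.9833 [570.03867589 -59.68830482 230.03831492] [-0.49260842  0.25050396 -1.26788665]
```

View pics/w1.png

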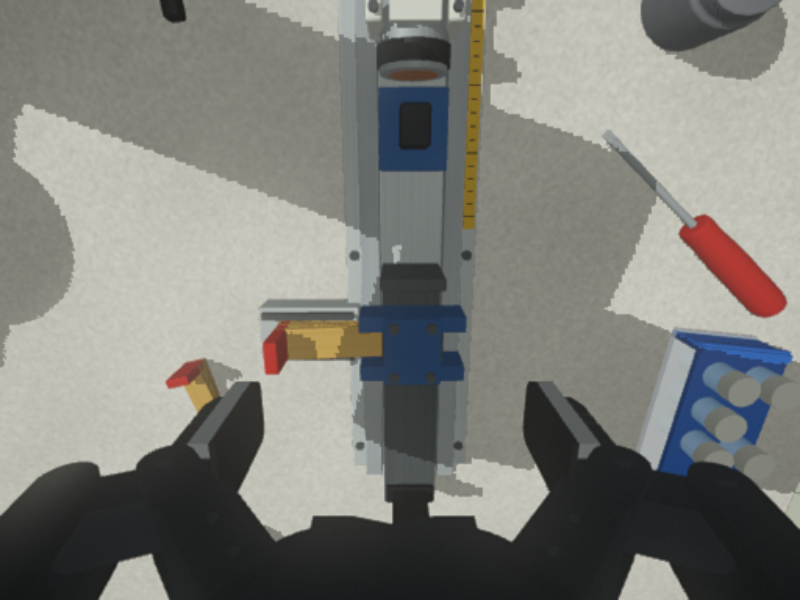

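The wrist view, with the bench vertical, shows the gauge handle at (415,125), source plate at (413,270) and bridge at (412,345). The thumb plate is at (410,492). The large brass wedge is in the bridge runway with its red tab at (275,345). The small loose wedge is at (190,380), and I'm leaving it alone.

Run:
```python
from h import *
w=dict(np.load('w1.npz')); P=cloud(w); im=w['image']; hsv=cv2.cvtColor(im,cv2.COLOR_BGR2HSV); s=.64
def box(x0,y0,x1,y1):
    m=np.zeros(im.shape[:2],bool); m[int(y0*s):int(y1*s),int(x0*s):int(x1*s)]=1; return m
V=hsv[...,2]; H=hsv[...,0]; S=hsv[...,1]; Z=P[...,2]
# knob
m=box(395,90,437,158)&(abs(Z-82)<4); p=P[m]; print('knob',len(p),p.mean(0).round(1),cv2.minAreaRect(p[:,:2]. astype(np.float32)))
m=box(370,80,455,175)&(abs(Z-52)<5)&(H>95)&(H<130)&(S>100); p=P[m]; print('gauge top',len(p),np.median(Z[m]),cv2.minAreaRect(p[:,:2].astype(np.float32)))
m=box(350,300,475,390)&(abs(Z-64)<4); p=P[m]; print('bridge',len(p),cv2.minAreaRect(p[:,:2].astype(np.float32)))
m=box(370,478,450,505)&(abs(Z-74)<5); p=P[m]; print('thumb',len(p),cv2.minAreaRect(p[:,:2].astype(np.float32)) if len(p)>3 else '')
m=box(370,258,455,285)&(Z>60)&(Z<80); p=P[m]; print('src',len(p),Z[m].mean() if len(p) else '',cv2.minAreaRect(p[:,:2].astype(np.float32)) if len(p)>3 else '')
m=box(250,310,300,380)&((H<8)|(H>172))&(S>120); print('red z',np.percentile(Z[m],[5,50,95]))
m&=abs(Z-76)<4; p=P[m]; print('tab',len(p),p.mean(0),cv2.minAreaRect(p[:,:2].astype(np.float32)))
m=box(375,60,455,90)&(Z>15); p=P[m];print('probe face region z',p[:,2].min(),p[:,2].max(), 'y',np.percentile(p[:,1],[2,50,98]))
# rails: z 27 points
m=box(330,0,490,480)&(abs(Z-27)<3); p=P[m]; 
for k in(0,1): pass
print('rails',cv2.minAreaRect(p[:,:2].astype(np.float32)))
print('thumb px Z',[Z[int(v*s),int(410*s)].round(0) for v in(470,480,485,490,495,500,510)])
```

```text
knob 560 [573.   40.5  81. ] ((573.1879272460938, 40.27388000488281), (17.257083892822266, 23.26763343811035), 6.515824317932129)
gauge top 1700 51.1542596413409 ((573.19775390625, 40.82177734375), (42.61343002319336, 48.35137176513672), 6.131417274475098)
bridge 1532 ((586.89306640625, -105.63121032714844), (45.54973220825195, 49.55002212524414), 6.565982341766357)
thumb 0 
src 212 67.0047610885604 ((583.7967529296875, -53.30073165893555), (43.579959869384766, 3.2178828716278076), 5.946725845336914)
red z [46.28943928 71.6012165  74.76312126]
tab 180 [ 493.67432867 -115.42785266   73.83640728] ((493.4925842285156, -115.5036849975586), (9.445161819458008, 23.041301727294922), 6.219432830810547)
probe face region z 15.237283364693837 352.7908855329286 y [63.51547932 75.33472852 83.78939258]
rails ((572.3615112304688, -60.791748046875), (99.63843536376953, 360.3077087402344), 6.448524475097656)
thumb px Z [np.float64(28.0), np.float64(27.0), np.float64(29.0), np.float64(32.0), np.float64(35.0), np.float64(45.0), np.float64(55.0)]
```

```bash
cat >> h.py <<'E'
YAW=np.radians(6.3); BX=np.array([np.cos(YAW),np.sin(YAW),0]); BY=np.array([-BX[1],BX[0],0])
G0=np.array([573.2,40.7,0]); A=att(YAW)
def W(x,y,z): return G0+x*BX+y*BY+np.array([0,0,z])
def loc(p): d=np.array(p)-G0; return np.array([d@BX,d@BY,d[2]]).round(2)
def rep(t):
    s=bot.read_state(); f=np.array(s['ft_force']); print(t,'t',round(s['clock'],2),'loc',loc(s['ee_pos']),'F',np.round([f@BX,f@BY,f[2]],2),'w',round(s['grip_width'],1))
E
python3 - <<'E'
from h import *
bot.move_to(W(0,-340,170),A); bot.move_gripper(0); 
bot.servo_line(W(0,-340,62),speed=150); bot.dwell(.2); rep('down'); 
for i in range(4): bot.dwell(.05); rep('n')
print(bot.servo_line(W(0,-270,62),speed=20,until_force=2)); rep('contact')
E
```

```text
down t 5.79 loc [ 2.9000e-01 -3.4025e+02  6.3030e+01] F [0.08 0.09 0.19] w 0.1
n t 5.84 loc [ 2.5000e-01 -3.4016e+02  6.2830e+01] F [-0.61 -0.11 -0.73] w 0.6
n t 5.89 loc [ 1.6000e-01 -3.4012e+02  6.2600e+01] F [-0.46 -0.44 -0.77] w -0.1
n t 5.94 loc [ 1.0000e-01 -3.4006e+02  6.2430e+01] F [ 0.39 -0.26 -0.32] w 0.1
n t 5.99 loc [ 7.0000e-02 -3.4005e+02  6.2310e+01] F [ 0.91  0.06 -0.28] w -0.2
True
contact t 7.72 loc [-1.3000e-01 -3.0873e+02  6.1590e+01] F [-0.4   0.94 -0.71] w -0.1
```

Run:
```python
from h import *
print(bot.servo_line(W(0,-300,62),speed=15,until_force=6)); rep('a')
print(bot.servo_line(W(0,-275,62),speed=30,until_force=12)); rep('b')
c=cam('wrist'); rep('c'); P=cloud(c); cv2.imwrite('pics/w2.png',cv2.resize(c['image'],(800,600)))
Q=(P-G0)@np.column_stack([BX,BY,[0,0,1]])
m=(abs(Q[...,0])<10)&(Q[...,2]>45)&(Q[...,1]>-150)&(Q[...,1]<60)
q=Q[m]
h=np.histogram(q[:,1],bins=np.arange(-150,61,5))[0]
for k in range(42): 
    z=q[(q[:,1]>=-150+5*k)&(q[:,1]<-145+5*k),2]
    if len(z): print(-150+5*k,len(z),z.min().round(),z.max().round())
```

```text
False
a t 8.48 loc [ 1.7000e-01 -2.9977e+02  6.2170e+01] F [ 0.56  0.03 -0.86] w -0.0
False
b t 9.47 loc [-1.7000e-01 -2.7479e+02  6.1740e+01] F [ 0.42  0.15 -0.93] w 0.1
c t 9.52 loc [-1.5000e-01 -2.7487e+02  6.1760e+01] F [ 0.26  0.21 -0.01] w -0.0
```

View pics/w2.png

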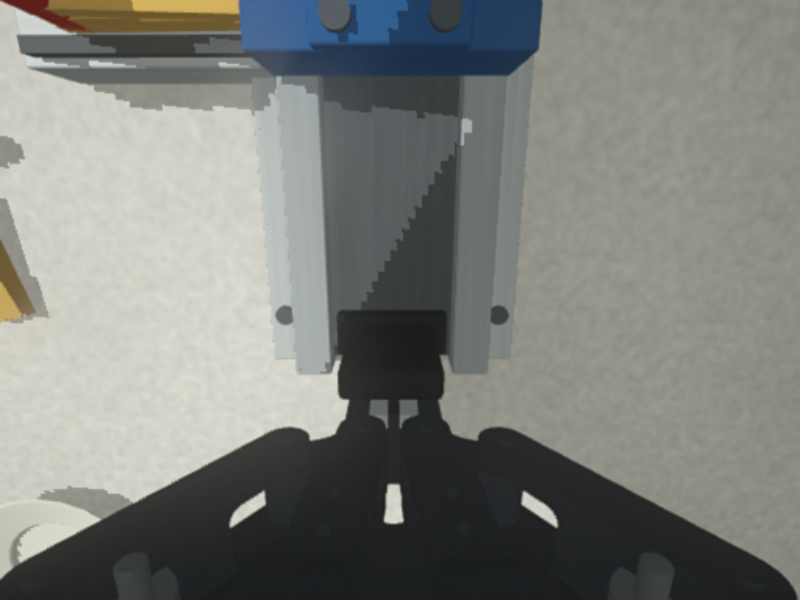

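The picture shows the black thumb plate at (392,330–395) just ahead of the closed fingers at (393,410). I'll check the distance in numbers.

Run:
```python
from h import *
c=cam('wrist');P=cloud(c);Q=(P-G0)@np.column_stack([BX,BY,[0,0,1]])
for v in range(305,440,8): print(v,Q[int(v*.64),int(392*.64)].round(1),Q[int(v*.64),int(362*.64)].round(1))
for v in(310,352,398): print(v,loc(ray(c,392*.64,v*.64,74)))
t=dict(np.load('top.npz')); d=cam('top')
for im,e in((t,'before'),(d,'now')):
  Q=(cloud(im)-G0)@np.column_stack([BX,BY,[0,0,1]]); m=(abs(Q[...,0])<12)&(Q[...,2]>58)&(Q[...,1]<-170)&(Q[...,1]>-320);q=Q[m];print(e,[ (r[1].round(),r[2].round()) for r in q][:20])
```

```text
305 [ 2.000e-01 -2.487e+02  2.760e+01] [ -10.8 -248.9   27.1]
313 [ 2.000e-01 -2.506e+02  3.120e+01] [ -10.5 -250.5   31.6]
321 [ 2.000e-01 -2.535e+02  3.150e+01] [ -10.5 -253.2   32.3]
329 [   0.3 -253.7   39.4] [ -10.  -253.9   39. ]
337 [   0.3 -253.9   46.5] [  -9.4 -253.5   47.7]
345 [   0.4 -253.5   54.5] [   1.3 -202.3  184.6]
353 [   0.4 -253.4   61.1] [  -8.5 -253.8   60.3]
361 [   0.5 -253.7   67.5] [  -7.9 -253.2   68.6]
369 [   0.5 -253.6   73. ] [  -7.7 -253.9   72.3]
377 [   0.5 -256.2   72.5] [  -7.6 -255.8   73.3]
385 [   0.5 -257.9   73.8] [  -7.7 -258.2   73.2]
393 [   0.5 -261.    72.5] [  -7.7 -260.5   73.5]
401 [   0.5 -264.2   71. ] [  -8.5 -267.9   64.3]
409 [   0.5 -264.    75.8] [  -8.2 -268.1   68.5]
417 [   0.6 -264.2   79.5] [  -7.2 -263.2   81.3]
425 [   0.6 -267.4   79. ] [  -6.7 -261.8   88.1]
433 [   0.6 -270.    78.7] [  -6.6 -262.9   89.8]
310 [   0.89 -236.42   74.  ]
352 [   0.9  -248.22   74.  ]
398 [   0.91 -261.96   74.  ]
before [(np.float64(-293.0), np.float64(76.0)), (np.float64(-297.0), np.float64(70.0)), (np.float64(-287.0), np.float64(69.0
[... 808 characters left out ...]
)), (np.float64(-311.0), np.float64(310.0)), (np.float64(-313.0), np.float64(308.0)), (np.float64(-316.0), np.float64(306.0)), (np.float64(-318.0), np.float64(305.0)), (np.float64(-280.0), np.float64(321.0)), (np.float64(-283.0), np.float64(319.0)), (np.float64(-284.0), np.float64(320.0)), (np.float64(-286.0), np.float64(321.0)), (np.float64(-288.0), np.float64(321.0)), (np.float64(-290.0), np.float64(321.0)), (np.float64(-292.0), np.float64(321.0)), (np.float64(-294.0), np.float64(320.0)), (np.float64(-296.0), np.float64(318.0)), (np.float64(-298.0), np.float64(319.0)), (np.float64(-300.0), np.float64(318.0)), (np.float64(-302.0), np.float64(318.0)), (np.float64(-305.0), np.float64(315.0))]
```

Run:
```python
from h import *
print(bot.servo_line(W(0,-249,62),speed=30,until_force=15)); rep('b')
print(bot.servo_line(W(0,-225,62),speed=4,until_force=9)); rep('touch')
bot.dwell(.3); rep('hold')
```

```text
False
b t 10.63 loc [ 1.8000e-01 -2.4891e+02  6.2170e+01] F [ 0.48  0.51 -0.84] w 0.1
True
touch t 14.47 loc [-1.7000e-01 -2.3192e+02  6.1690e+01] F [ 0.64 -1.53  0.09] w 0.1
hold t 14.78 loc [  -0.5  -232.17   61.27] F [ 0.75 -0.71  0.87] w 0.1
```

Run:
```python
from h import *
bot.servo_line(W(0,-245,62),speed=60); bot.servo_line(W(0,-245,130),speed=200); 
bot.move_to(W(-60,-80,170),A); bot.dwell(.3)
c=cam('wrist'); rep('c'); np.savez('w3.npz',**{k:c[k] for k in('image','depth','f','cx','cy','Rw','e')}); cv2.imwrite('pics/w3.png',cv2.resize(c['image'],(800,600)))
P=cloud(c);Q=(P-G0)@np.column_stack([BX,BY,[0,0,1]])
m=(abs(Q[...,0]-14)<5)&(Q[...,2]>14)&(Q[...,2]<90)&(Q[...,1]>-70)&(Q[...,1]<90)
q=Q[m]
for k in np.arange(-70,90,3):
    z=q[(q[:,1]>=k)&(q[:,1]<k+3),2]
    if len(z): print(k,len(z),z.min().round(),z.max().round(),end=' | ')
m=(abs(Q[...,0])<9)&(abs(Q[...,2]-82)<4)&(Q[...,1]>-10)&(Q[...,1]<70); print('knob',m.sum(),cv2.minAreaRect(Q[m][:,:2].astype(np.float32)))
hsv=cv2.cvtColor(c['image'],cv2.COLOR_BGR2HSV); H,S=hsv[...,0],hsv[...,1]
m=((H<8)|(H>172))&(S>120)&(abs(Q[...,2]-76)<3)&(abs(Q[...,1]+150)<60)&(abs(Q[...,0]+95)<40); print('tab',m.sum(),cv2.minAreaRect(Q[m][:,:2].astype(np.float32)))
```

```text
c t 16.73 loc [-59.94 -80.54 169.66] F [-0.17 -0.03  0.1 ] w -0.1
-70 30 26.0 29.0 | -67 33 26.0 29.0 | -64 34 26.0 29.0 | -61 35 25.0 28.0 | -58 34 26.0 28.0 | -55 33 26.0 29.0 | -52 32 26.0 29.0 | -49 32 26.0 29.0 | -46 34 25.0 28.0 | -43 40 25.0 29.0 | -40 33 26.0 29.0 | -37 32 26.0 29.0 | -34 42 26.0 29.0 | -31 22 26.0 29.0 | -28 6 50.0 54.0 | -25 41 67.0 71.0 | -22 50 68.0 71.0 | -19 52 67.0 71.0 | -16 50 49.0 54.0 | -13 48 50.0 52.0 | -10 49 50.0 53.0 | -7 49 50.0 54.0 | -4 28 50.0 52.0 | -1 6 51.0 52.0 | 2 8 50.0 52.0 | 5 7 51.0 53.0 | 8 6 50.0 53.0 | 11 7 50.0 53.0 | 14 7 51.0 52.0 | 17 7 51.0 52.0 | 20 7 50.0 52.0 | 23 20 50.0 53.0 | 26 57 50.0 53.0 | 29 59 49.0 53.0 | 32 57 48.0 57.0 | 35 45 48.0 57.0 | 38 49 47.0 59.0 | 41 45 51.0 60.0 | 44 42 50.0 59.0 | 47 46 51.0 60.0 | 50 34 48.0 58.0 | 53 44 48.0 57.0 | 56 85 48.0 66.0 | 59 62 47.0 66.0 | 62 46 53.0 66.0 | 65 35 52.0 66.0 | 68 2 54.0 55.0 | knob 912 ((-0.1713390350341797, 9.207777976989746), (17.612842559814453, 23.850208282470703), 0.1683565378189087)
tab 158 ((-96.5352783203125, -143.00140380859375), (9.67994213104248, 16.127954483032227), 3.1611907482147217)
```

View pics/w3.png

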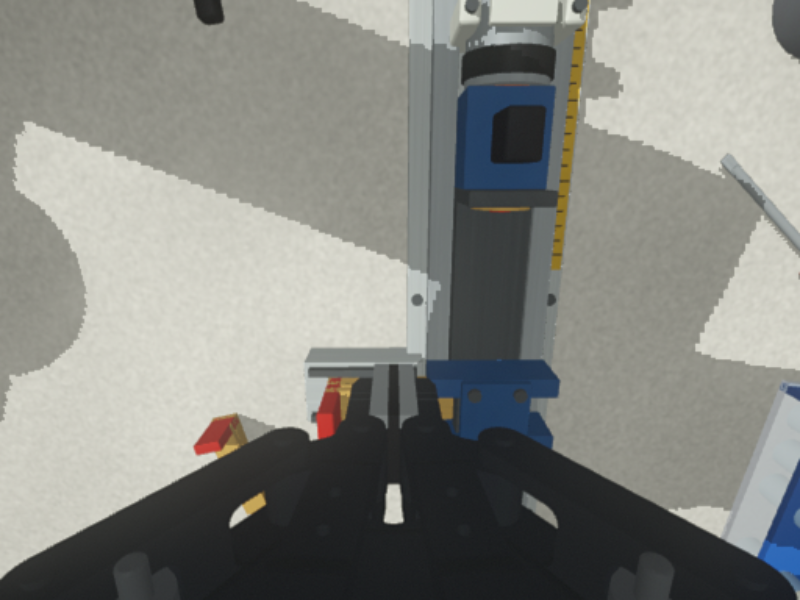

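The gauge now sits against the probe at (505,80) and the nose plate against the gauge at (508,195), with no gap visible. The gauge slid 9.2 mm and is straight. Next is the wedge.

Run:
```python
from h import *
bot.move_to(W(-140,-146.5,120),A); bot.servo_line(W(-140,-146.5,59),speed=150); bot.dwell(.2); rep('down')
print(bot.servo_line(W(-120,-146.5,59),speed=40,until_force=8)); rep('near')
print(bot.servo_line(W(-98,-146.5,59),speed=15,until_force=8)); rep('pushing')
print(bot.servo_line(W(-55,-146.5,59),speed=4,until_force=14)); rep('jam')
bot.dwell(.3); rep('hold')
```

```text
down t 18.02 loc [-139.45 -146.66   59.95] F [0.87 0.61 0.32] w -0.3
False
near t 18.67 loc [-120.1  -146.41   58.84] F [ 0.23 -0.42 -0.22] w 0.1
False
pushing t 20.28 loc [ -98.03 -146.49   58.98] F [-1.6   0.33  0.81] w -0.4
True
jam t 25.07 loc [ -82.76 -146.39   58.63] F [-0.31  0.58  0.33] w -0.1
hold t 25.37 loc [ -82.94 -146.31   58.41] F [-0.02  0.26 -0.13] w 0.2
```

Run:
```python
from h import *
bot.servo_line(W(-85,-146.5,59),speed=10); rep('back')
print(bot.servo_line(W(-78,-146.5,59),speed=2,until_force=15)); rep('jam2')
bot.servo_line(W(-100,-146.5,59),speed=60); bot.servo_line(W(-100,-146.5,140),speed=200)
bot.move_to(W(-30,-80,200),A); bot.move_gripper(60); bot.dwell(.2)
c=cam('wrist'); rep('c'); cv2.imwrite('pics/w4.png',cv2.resize(c['image'],(800,600)))
Q=(cloud(c)-G0)@np.column_stack([BX,BY,[0,0,1]])
m=(abs(Q[...,0])<10)&(abs(Q[...,2]-82)<4)&(Q[...,1]>-10)&(Q[...,1]<70); print('knob',m.sum(),cv2.minAreaRect(Q[m][:,:2].astype(np.float32)))
m=(abs(Q[...,0])<22)&(abs(Q[...,2]-69)<3)&(Q[...,1]>-50)&(Q[...,1]<-5); print('src',np.percentile(Q[m][:,1],[2,98]))
hsv=cv2.cvtColor(c['image'],cv2.COLOR_BGR2HSV); H,S=hsv[...,0],hsv[...,1]
m=((H<8)|(H>172))&(S>120)&(abs(Q[...,2]-76)<3)&(abs(Q[...,1]+150)<60)&(abs(Q[...,0]+75)<40); print('tab',m.sum(),cv2.minAreaRect(Q[m][:,:2].astype(np.float32)))
```

```text
back t 25.73 loc [ -85.03 -146.53   59.04] F [-0.33 -0.28  0.7 ] w 0.1
True
jam2 t 26.98 loc [ -82.8  -146.4    58.61] F [-0.22 -0.66 -0.47] w -0.3
c t 29.35 loc [-29.99 -79.97 200.  ] F [0.38 0.71 0.07] w 60.0
knob 708 ((-0.23062896728515625, 8.941165924072266), (18.03982925415039, 23.50762939453125), 0.09944244474172592)
src [-23.43593086 -16.60178645]
tab 196 ((-62.1176872253418, -146.3014373779297), (22.401227951049805, 9.68262767791748), 89.2952651977539)
```

View pics/w4.png

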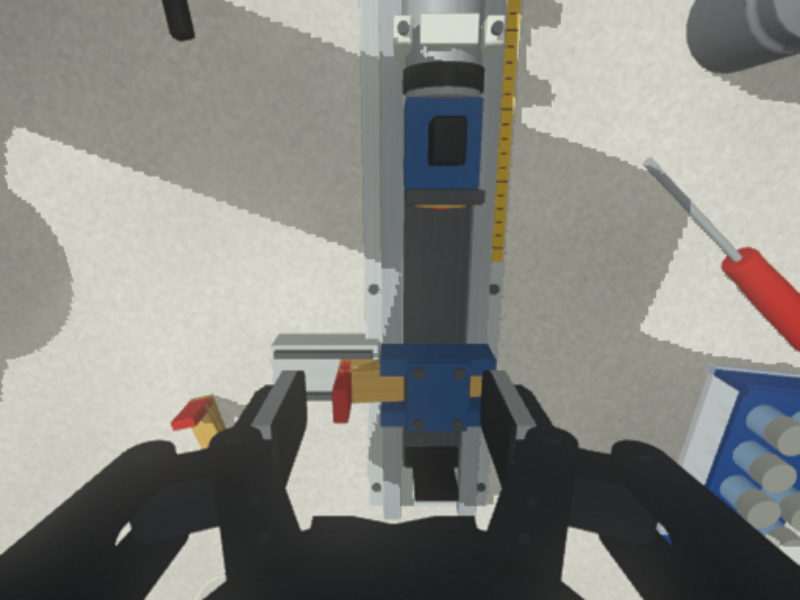

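The wedge is jammed: the tip sticks out past the bridge at (477,385) and the tab at (343,390) is clear of the bridge. A repeat push stopped at the same place. Next I pick the gauge by its handle at (447,140).

Run:
```python
from h import *
bot.move_to(W(-.2,9.1,140),A); bot.servo_line(W(-.2,9.1,75.5),speed=100); bot.dwell(.1); rep('at')
bot.move_gripper(10,40); rep('grip')
bot.servo_line(W(-.2,9.1,95),speed=25); rep('lift0'); bot.servo_line(W(-.2,9.1,190),speed=150)
TA=att(np.radians(8.46)); bot.move_to([512,225,215],TA); bot.dwell(.3)
c=cam('wrist'); rep('c'); cv2.imwrite('pics/w5.png',cv2.resize(c['image'],(800,600)))
P=cloud(c); np.save('P5.npy',P); Z=P[...,2]
m=(abs(Z-18)<3)&(P[...,1]>230)&(abs(P[...,0]-495)<90); print('tray',m.sum(),np.median(Z[m]),cv2.minAreaRect(P[m][:,:2].astype(np.float32)))
T=(P-np.array([494.9,339.8,0]))@rot(TA); # cols: tray x, -z, tray y
for lo,hi in((-25,0),(5,30)):
  m=(abs(Z-18)<2.5)&(abs(T[...,2])<90)&(T[...,0]>lo)&(T[...,0]<hi); y=T[...,2][m]; h=np.histogram(y,np.arange(-90,91,5))[0]; print([(int(a),int(b)) for a,b in zip(np.arange(-90,90,5),h) if b>5]); print('cross',y[abs(y)<10].mean() if (abs(y)<10).any() else None)
```

```text
at t 30.77 loc [ 0.2   9.02 76.31] F [-0.14 -0.08  0.09] w 60.3
grip t 31.22 loc [-0.17  9.11 75.66] F [-1.25  0.62  2.51] w 17.5
lift0 t 32.15 loc [-0.16  9.1  95.01] F [-0.    0.7  -1.43] w 16.9
c t 34.06 loc [-40.41 189.3  214.87] F [-0.72  0.6  -1.13] w 17.0
tray 2097 16.80050278390229 ((497.47454833984375, 331.21734619140625), (109.98615264892578, 138.00511169433594), 8.56405258178711)
[(-80, 69), (-75, 38), (-5, 23), (0, 19), (20, 27)]
cross -0.7170492703553696
[(-80, 66), (-75, 39), (-5, 19), (0, 14)]
cross -0.6663431300884723
```

View pics/w5.png

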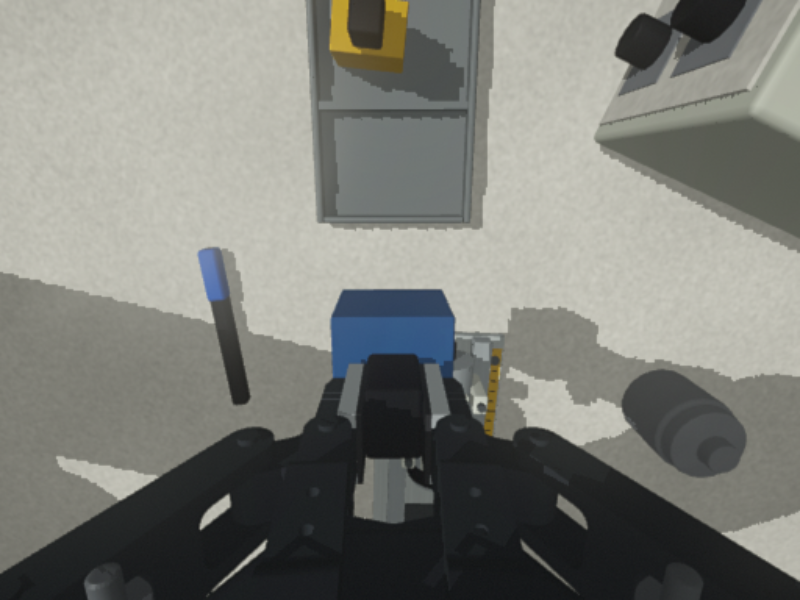

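The block hangs upright at (393,340), and the empty compartment is at (395,165) as measured. Placing it now.

Run:
```python
from h import *
y=np.radians(8.5); TA=att(y); t=np.array([494.9,339.8,0])+1*np.array([np.cos(y),np.sin(y),0])-38.2*np.array([-np.sin(y),np.cos(y),0])
p=lambda z: t+np.array([0,0,z])
bot.move_to(p(140),TA); bot.servo_line(p(80),speed=100); bot.dwell(.1); rep('a')
print(bot.servo_line(p(64),speed=15,until_force=5)); print(bot.read_state()['ee_pos'],p(0)); rep('floor')
bot.move_gripper(50); bot.servo_line(p(180),speed=120); bot.servo_line(p(200)-np.array([-12,85,0]),speed=120); bot.dwell(.3)
c=cam('wrist'); rep('end'); cv2.imwrite('pics/w6.png',cv2.resize(c['image'],(800,600)))
P=cloud(c);Z=P[...,2];H=cv2.cvtColor(c['image'],cv2.COLOR_BGR2HSV)
T=(P-t)@rot(TA)
m=(abs(Z-45)<3)&(H[...,0]>95)&(H[...,0]<130)&(H[...,1]>100)&(abs(T[...,2])<45)&(abs(T[...,0])<50); print('gauge top',m.sum(),np.percentile(Z[m],[5,50,95]),cv2.minAreaRect(T[m][:,[0,2]].astype(np.float32)))
m=(abs(Z-18)<2.5)&(abs(T[...,0])<40)&(abs(T[...,2])<50)
v=T[...,2][m]; print('walls y',v[v<-28].mean() if (v<-28).any() else None,v[v>28].mean() if (v>28).any() else None)
d=cam('top'); cv2.imwrite('pics/top3.png',cv2.resize(d['image'],(800,600)))
```

```text
a t 35.42 loc [-42.12 267.85  80.87] F [-0.21 -0.35 -1.8 ] w 17.4
True
[501.45343803 302.15265647  68.61652818] [501.53533537 302.16740343   0.        ]
floor t 36.17 loc [-42.62 267.75  68.62] F [-1.65  0.43  6.35] w 17.3
end t 38.9 loc [-40.01 182.21 199.86] F [-0.28  0.18 -0.13] w 49.8
gauge top 2007 [43.01505738 44.17484135 45.36962365] ((0.4743499755859375, -0.43958473205566406), (43.59493637084961, 49.3695182800293), 0.08012242615222931)
walls y -37.58375516369308 37.559182109144935
```

View pics/w6.png

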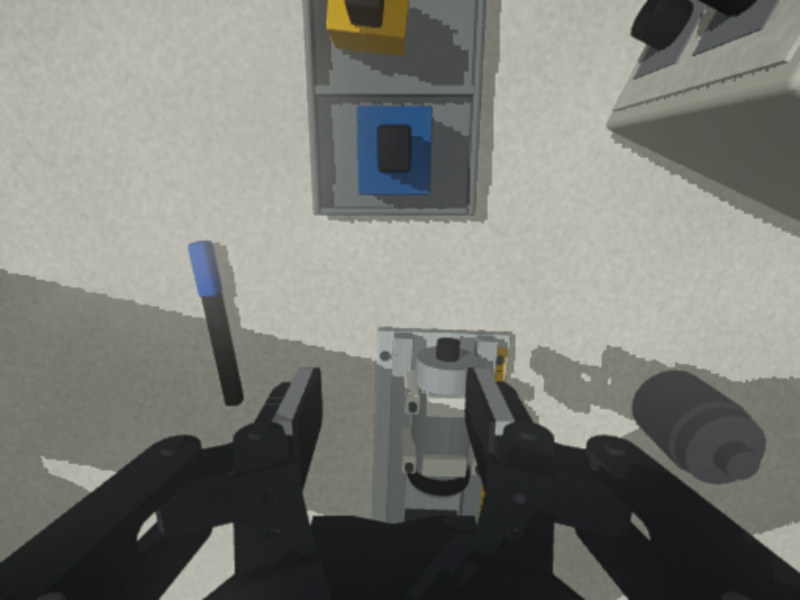

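View pics/top3.png

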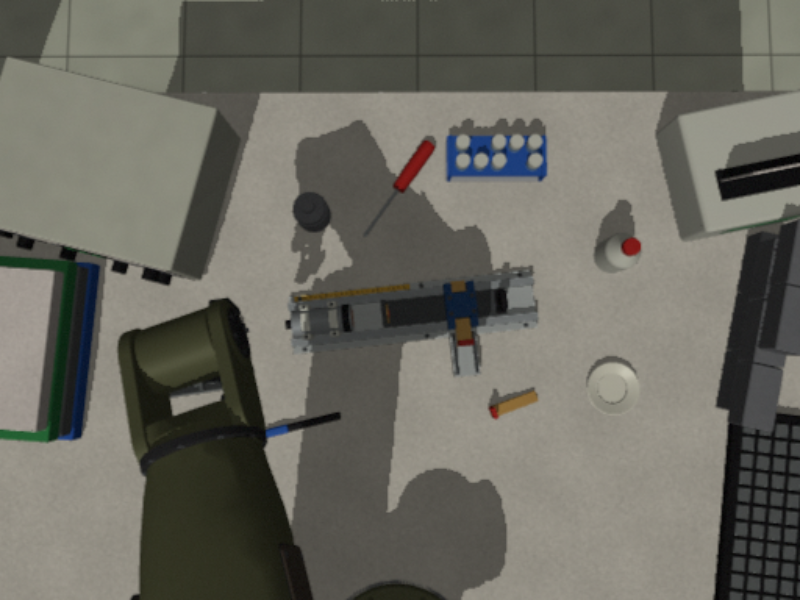

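The blue block stands centred at (395,150), and in the top view nothing else has moved. One last check on the bar and wedge, then I hand in.

Run:
```python
from h import *
bot.move_to(W(-30,-80,200),A); bot.dwell(.2); c=cam('wrist'); rep('c')
Q=(cloud(c)-G0)@np.column_stack([BX,BY,[0,0,1]])
m=(abs(Q[...,0])<22)&(abs(Q[...,2]-69)<3)&(Q[...,1]>-50)&(Q[...,1]<-5); print('src',np.percentile(Q[m][:,1],[2,98]))
H=cv2.cvtColor(c['image'],cv2.COLOR_BGR2HSV); H,S=H[...,0],H[...,1]
m=((H<8)|(H>172))&(S>120)&(abs(Q[...,2]-76)<3)&(abs(Q[...,1]+150)<60)&(abs(Q[...,0]+75)<40); print('tab',cv2.minAreaRect(Q[m][:,:2].astype(np.float32)))
m=(abs(Q[...,0])<8)&(Q[...,2]>20)&(Q[...,2]<62)&(Q[...,1]>20)&(Q[...,1]<45); print('probe face y',np.percentile(Q[m][:,1],[1,5,20,50]))
bot.finish_job(); print(bot.read_state()['clock'])
```

```text
c t 40.23 loc [-29.82 -79.06 200.03] F [0.62 0.59 0.26] w 50.3
src [-24.01889309 -16.26019207]
tab ((-61.935401916503906, -146.50669860839844), (21.752477645874023, 9.624053001403809), 89.77312469482422)
probe face y [33.49747229 33.5766057  33.74788964 37.43978996]
the job is handed in; nothing more can be done
the job is handed in; nothing more can be done
```

The job is done and handed in at about 40 s of the 69 s allowed. The hand-in gave no verdict.

**Bar:** I pushed it up by its thumb plate until a 9 N force rise stopped it. The gauge had then slid 9 mm, straight, against the probe. With the gauge out, the nose measures at about -16.3 mm and the probe face at +33.5 mm along the bench. That is a gap of about 50 mm and within the 48.5–52 mm window, but the camera error of 1–2 mm is a large part of it.

**Wedge:** I pushed the larger wedge by its tab until a 14 N force rise stopped it. A second push, to 15 N, stopped at the same place. The tip works out at about 42 mm past the lock point, and the tab is about 20 mm short of the bridge. At the last check the wedge and bar were unmoved, within measuring error. I could not read the press on the bar directly. It is inferred from the push, and the wrist force had already dropped to near zero when I read it after each stop.

**Gauge block:** It stands upright and released in the empty compartment, within about 1 mm of centre, with its top level at the expected height.

**Other things:** The top view showed no visible movement of the other things, except the short yellow block: the arm hid it there, and the wrist view showed it still in its compartment. The robot was clear of everything at hand-in.

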